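# Run a fingertip along the stone tray to shut its lids

### The job

Shut the five lids of the stone tray with blue lids: start at its red-dot end and run the tips of the closed fingers lightly along the row, folding the lids down flat one after another in that order. Do not lift the tray, push it along or press hard on it, and leave the white-lidded tray, with its lids open, the loupe and the brass stone holder where they are.

Things in the scene. Friction and masses are not known exactly. Their poses are not given: they have to be found in the camera images.
- blue_tray: loose black tray with five blue-framed lids, about 0.75 kg, 44 mm wide (x), five cells in a row along y from -107.5 to +107.5 mm, then at the -y end a solid tab to -137.5 mm with a red dot. Origin: centre of the cells' underside, on the mat. Tray top z = 24 mm, top of shut lids z = 27 mm. Hinges lie across the row at y = -105, -63, -21, +21, +63 mm, z = 25.5 mm
- blue_lid1 (a joint): hinge angle of the blue lid number 1 counted from the red-dot end: 0 = shut flat, about 0.8 to 1.3 at the start (open); stays where it is left, its stiff hinge needs 0.006 N m to move
- blue_lid2 (a joint): hinge angle of the blue lid number 2 counted from the red-dot end: 0 = shut flat, about 0.8 to 1.3 at the start (open); stays where it is left, its stiff hinge needs 0.006 N m to move
- blue_lid3 (a joint): hinge angle of the blue lid number 3 counted from the red-dot end: 0 = shut flat, about 0.8 to 1.3 at the start (open); stays where it is left, its stiff hinge needs 0.006 N m to move
- blue_lid4 (a joint): hinge angle of the blue lid number 4 counted from the red-dot end: 0 = shut flat, about 0.8 to 1.3 at the start (open); stays where it is left, its stiff hinge needs 0.006 N m to move
- blue_lid5 (a joint): hinge angle of the blue lid number 5 counted from the red-dot end: 0 = shut flat, about 0.8 to 1.3 at the start (open); stays where it is left, its stiff hinge needs 0.006 N m to move
- blue_dot (a point): red dot, 18 mm across, on the blue tray's end tab at y = -123.5 mm on its centre line, 24 mm above the mat: the end to start from
- blue_row_end (a point): far end of the blue row: free edge of lid 5 when shut, on the centre line, y = +102 mm, 27 mm above the mat (top of the shut lid). Each lid is 34 mm wide (x), 39 mm long, 3 mm thick and, shut, runs from its hinge towards +y; open, it slants up from its hinge, so a fingertip moving low along the row towards +y folds it down
- white_tray: an identical tray with five white-framed lids standing open (sizes and axes as blue_tray; open lids reach up to 68 mm above the table); to be left alone
- white_lid1 (a joint): hinge angle of the white lid number 1 counted from the red-dot end: 0 = shut flat, about 0.8 to 1.3 at the start (open); stays where it is left, its stiff hinge needs 0.006 N m to move
- white_lid2 (a joint): hinge angle of the white lid number 2 counted from the red-dot end: 0 = shut flat, about 0.8 to 1.3 at the start (open); stays where it is left, its stiff hinge needs 0.006 N m to move
- white_lid3 (a joint): hinge angle of the white lid number 3 counted from the red-dot end: 0 = shut flat, about 0.8 to 1.3 at the start (open); stays where it is left, its stiff hinge needs 0.006 N m to move
- white_lid4 (a joint): hinge angle of the white lid number 4 counted from the red-dot end: 0 = shut flat, about 0.8 to 1.3 at the start (open); stays where it is left, its stiff hinge needs 0.006 N m to move
- white_lid5 (a joint): hinge angle of the white lid number 5 counted from the red-dot end: 0 = shut flat, about 0.8 to 1.3 at the start (open); stays where it is left, its stiff hinge needs 0.006 N m to move
- mat: fixed green bench mat under the trays and the holder, 250 x 300 mm, 3 mm thick; origin at the centre of its underside, on the table
- loupe: loose black folding loupe: a barrel 32 mm in diameter, 24 mm high, standing on the table, with a steel leaf 18 mm wide, 5 mm thick reaching to 57 mm from the barrel's axis along its +x; origin at the foot of the barrel's axis
- holder: loose brass stone holder, foot 34 mm in diameter, 51 mm high with a clear stone on top, standing upright on the mat beside or between the trays; origin at the centre of its underside
Not all that is in view belongs to the job. Several things have the shape of the holder; the one meant has the colours described above.

How it is judged (in metres and radians):
On the way, in this order (a step that is already met when the one before it is completed fails the run):
1. blue lid 1 from the red-dot end is folded down (below 0.35 rad) before the next (value of joint blue_lid1 below 0.35 rad), for 0.1 s.
2. blue lid 2 from the red-dot end is folded down (below 0.35 rad) before the next (value of joint blue_lid2 below 0.35 rad), for 0.1 s.
3. blue lid 3 from the red-dot end is folded down (below 0.35 rad) before the next (value of joint blue_lid3 below 0.35 rad), for 0.1 s.
4. blue lid 4 from the red-dot end is folded down (below 0.35 rad) before the next (value of joint blue_lid4 below 0.35 rad), for 0.1 s.
5. blue lid 5 from the red-dot end is folded down (below 0.35 rad) before the next (value of joint blue_lid5 below 0.35 rad), for 0.1 s.
At the end, for the whole second after the job is handed in: All five blue lids lie shut (each within 0.15 rad of flat); the blue tray stands on the mat within 20 mm of where it was; the white tray, loupe and holder are upright within 15 mm of their places and the white lids still stand open (above 0.6 rad) (value of joint each of blue_lid1, blue_lid2, blue_lid3, blue_lid4, blue_lid5 below 0.15 rad and value of joint each of white_lid1, white_lid2, white_lid3, white_lid4, white_lid5 above 0.6 rad and distance of blue_tray from where it was at the start of the episode below 0.02 m and distance of each of white_tray, loupe, holder from where it was at the start of the episode below 0.015 m and height (world z) of blue_tray below 0.008 m and angle between each of holder, loupe's own z axis and vertical below 0.15 rad and linear speed of blue_tray below 0.01 m/s); the robot touches nothing.
It fails at once if the blue tray is lifted or tipped (height (world z) of blue_tray above 0.011 m or angle between blue_tray's own z axis and vertical above 0.15 rad).
It fails at once if the blue tray is pushed more than 20 mm along the mat (distance of blue_tray from where it was at the start of the episode above 0.02 m).
It fails at once if the tray is pressed hard (more than 25 N) (contact force between any of the arm, the fingers and blue_tray above 25 N).
It fails at once if the white tray is disturbed: moved more than 15 mm, or one of its lids closed below 0.6 rad (value of joint any of white_lid1, white_lid2, white_lid3, white_lid4, white_lid5 below 0.6 rad or distance of white_tray from where it was at the start of the episode above 0.015 m).
It fails at once if the loupe or the stone holder is moved more than 15 mm, lifted or knocked over (distance of any of loupe, holder from where it was at the start of the episode above 0.015 m or angle between any of loupe, holder's own z axis and vertical above 0.3 rad).
It also fails if it takes over 38 s, if anything falls off the work surface, if the arm or the gripper's body presses on something with over 40 N, if the wrist force passes 120 N, or if a joint passes its speed limit or range.

### The arm

A 6-joint arm with a two-finger parallel gripper is mounted at the origin on the work surface. World frame = base frame: x ahead of the robot, y to its left, z up, the work surface at z = 0. Lengths are in mm, angles in rad, forces in N, time in s.
With the tool pointing down it reaches from about 350 to 875 mm from the base axis. Payload 4.2 kg.
Tool frame: the origin (TCP) lies midway between the tips of the shut fingers; the grasp point (between the pads) lies 19 mm behind it (arm.tcp_to_grasp is the distance from the TCP to the grasp point, in mm); z points along the fingers, y is the line along which they close (so a half turn about z gives the same grasp; the last joint's range is limited). The gripper opens to 85 mm and grips with 20 to 120 N. Pads are 22 mm wide; open, the fingers measure 114 mm over their backs; the gripper's body (76 mm by 85 mm) begins 54 mm behind the grasp point. The pads swing forward as they close: fully open they stand 13 mm farther back than shut.
Start: joints at [-0.876, 0.385, 0.008, 0, -1.194, -0.259], TCP at [263.847, -566.554, 196.612] pointing down, gripper open.
Joint ranges: [-3.14, 3.14], [-1.21, 2.06], [-1.07, 1.41], [-3.16, 2.05], [-2.99, -0.16], [-3.1, 3.1]. Speed limits (rad/s): [2.79, 2.79, 3.14, 3.14, 3.14, 3.14].

### API

Orientations are given as a unit quaternion [x, y, z, w].
In Python, from bench import arm, get_image gives the robot as it stands.
- The arm moves only by the tool drive_tool, never from a script. Its argument "deltas" is a list of rows, each a list of 2 entries, a list of its own where there are three numbers: the shift along the tool's x, y, z in cm, then the turn, a rotation vector about the tool's x, y, z in degrees. In form: [[[x, y, z], [ax, ay, az]], ...]. A call has 1 to 12 rows; each row shifts and turns the commanded pose from where the row before left it, along the tool's axes as they then stand; what a row does not reach is not made up. A row lasts 1/10 s, in which the tool goes at most 50 mm and 8.59 degrees, less where a joint would pass 70% of its speed; a pose out of reach is approached as far as the arm can. A call with a gripper value outside its range is refused whole. "claw" is the finger opening in cm, from 0 to 8.54, set as the call begins (left out, the last holds). The fingers move at their own pace and stop on an object; the grip force is fixed at half the most. Time passes only in rows, so rows that do not move let the fingers close. It gives the time, the measured TCP pose, the force, the opening and the grip force at its end, in the units of the state.
- arm.read_state(): the state, without advancing time (a new reading comes with each control period).
- get_image(name): name is "side" or "top"; returns a dict with "img" (420x560x3 uint8, red, green, blue), "fx", "fy", "cx", "cy" (pixels), "eye" and "orientation" of the camera in the world. Camera axes: x right, y down, z forward; pixel columns grow to the right and rows downward; lengths in mm; the calibration is good to about 2 mm. A picture is of the moment at which its call begins. There is no depth.
- arm.job_done(): hands the job in; it is judged then, once.
The state is a dict: "clock": time; "joints": joint angles; "joint_vel": joint speeds; "joint_efforts": joint torques, N m; "position": TCP position; "ee_rot": TCP orientation; "contact_force": force on the tool from outside, world axes, zero at the start; "wrist_torque": the same for the moment, N m; "gripper_width": finger opening in mm; "grasp_force": force on a finger pad.
Only numpy, scipy, OpenCV 4.12 (cv2) and the standard library are available. Lean on these libraries where they do the work, as an engineer would, in place of code of your own. Each camera call takes 0.05 s, during which the arm holds its last target. There are 200 camera calls.

## Working session

There is one attempt and no reset: what is moved stays moved. The work goes in short steps, Python scripts to look and compute and a tool call to move; the robot and the scene stay as the last step left them, time stands still between calls to the robot, and variables do not carry over. Pictures are saved under pics/ and viewed, at most 10 in all, crops included, and the job is handed in when it is done.

Besides the shell and the picture viewer there is one more tool, called after "Call:" in YAML: its name, and indented under it one key for each argument. drive_tool: Moves the arm, as the interface text tells. Its arguments: {"type":"object","properties":{"deltas":{"type":"array"},"claw":{"type":"number"}},"required":["deltas"]}

```bash
mkdir -p pics; cat > h.py <<'E'
import numpy as np, cv2
from scipy.spatial.transform import Rotation as R
from bench import arm, get_image
def ray(c,px,z):
    d=R.from_quat(c["orientation"]).apply([(px[0]-c["cx"])/c["fx"],(px[1]-c["cy"])/c["fy"],1]); e=np.array(c["eye"],float)
    return e+d*(z-e[2])/d[2]
def proj(c,p):
    q=R.from_quat(c["orientation"]).inv().apply(np.array(p,float)-np.array(c["eye"])); return np.array([c["fx"]*q[0]/q[2]+c["cx"],c["fy"]*q[1]/q[2]+c["cy"]])
def save(c,n,box=None,s=1):
    im=c["img"][...,::-1]
    if box: im=im[box[1]:box[3],box[0]:box[2]]
    cv2.imwrite("pics/"+n+".png",cv2.resize(im,None,fx=s,fy=s,interpolation=cv2.INTER_CUBIC))
E
python3 - <<'E'
from h import *
import pickle
t=get_image("top");s=get_image("side");pickle.dump((t,s),open("a.pkl","wb"))
save(t,"t0",None,1.4);save(s,"s0",None,1.4)
for c in (t,s):print(c["eye"],c["orientation"],c["fx"],c["cx"],c["cy"])
print(arm.read_state())
E
```

```text
[369.6997047   93.30387062 803.61294992] [-0.69965804  0.71018652 -0.05306743  0.05742453] 474.0714766703358 273.50979172218723 214.04454713768303
[135.69558532 546.09505364 539.51502963] [-0.31162898  0.85096619 -0.39875572  0.14049131] 443.8427450372246 276.4025552006977 208.6071353982335
{'clock': 0.1, 'joints': array([-8.76417723e-01,  3.85477459e-01,  6.74533366e-03, -4.04857905e-04,
       -1.19399241e+00, -2.58610302e-01]), 'joint_vel': array([-0.00053881, -0.00274105,  0.00450795,  0.00285645,  0.00095521,
       -0.00078483]), 'joint_efforts': array([-8.46505372e-04, -3.93320024e+01,  1.88928115e+01,  4.19792980e+00,
       -2.65820490e-03, -1.01260600e-06]), 'position': array([ 263.5763559 , -566.0508498 ,  195.63012222]), 'ee_rot': array([-2.16091280e-01,  9.76372672e-01,  9.43013069e-04, -2.75006664e-04]), 'contact_force': array([0.27251865, 0.88337308, 0.32076012]), 'wrist_torque': array([ 0.02861042,  0.00376995, -0.01870366]), 'grasp_force': 0.0, 'gripper_width': 85.55546394162835}
```

View pics/t0.png

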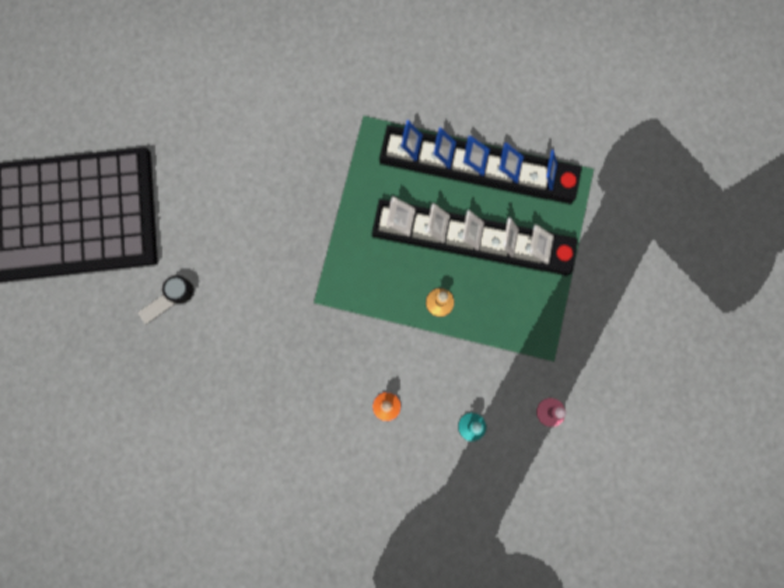

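View pics/s0.png

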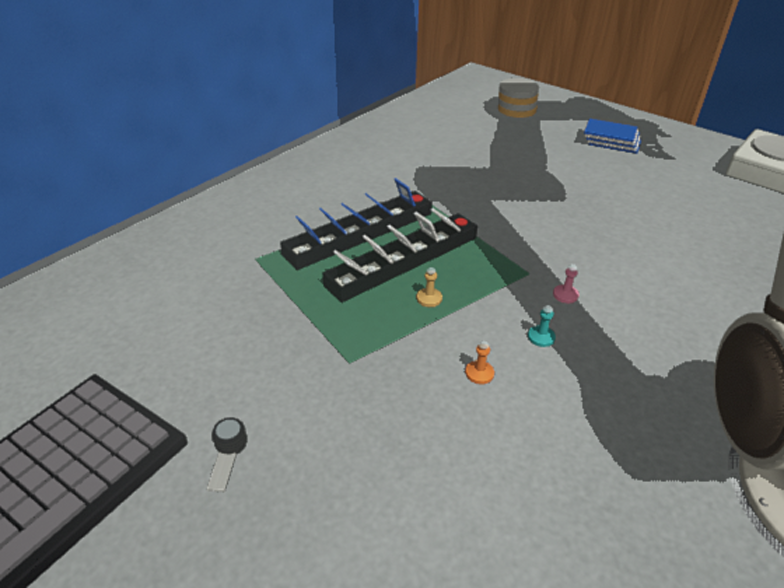

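Candidates in the top view (full-size pixels): the blue-lidded tray has its red dot at about (406,129) and the white-lidded one at about (404,181). I choose the blue-lidded tray, the upper row. The brass holder is at (314,215); the orange (277,290), teal (338,305) and pink (394,294) pieces are decoys. The loupe is at (126,206).

```bash
python3 - <<'E'
from h import *
import pickle
t,s=pickle.load(open("a.pkl","rb"))
save(t,"t1",(260,75,430,205),4.5)
def dots(c):
    h=cv2.cvtColor(c["img"],cv2.COLOR_RGB2HSV)
    m=(((h[...,0]<6)|(h[...,0]>174))&(h[...,1]>190)&(h[...,2]>90)).astype(np.uint8)
    n,_,st,ce=cv2.connectedComponentsWithStats(m)
    return [(st[i,4],ce[i].round(1),ray(c,ce[i],27).round(1)) for i in range(1,n) if st[i,4]>15]
print("top",dots(t));print("side",dots(s))
# rays of black tray pixels on z=27 plane
im=t["img"].astype(int); h=cv2.cvtColor(t["img"],cv2.COLOR_RGB2HSV)
b=(im.max(2)<45).astype(np.uint8)
n,l,st,ce=cv2.connectedComponentsWithStats(b)
for i in range(1,n):
    if st[i,4]>150 and ce[i][1]<200: 
        print(st[i],ce[i])
        if ce[i][0]>250:
            pts=np.argwhere(l==i)[:,::-1].astype(np.float32)
            q=np.array([ray(t,p,27)[:2] for p in pts],np.float32)
            r=cv2.minAreaRect(q);print(r,cv2.boxPoints(r).round(1).tolist())
bl=((h[...,0]>100)&(h[...,0]<130)&(h[...,1]>120)&(im[...,2]>60)).astype(np.uint8)
n,l,st,ce=cv2.connectedComponentsWithStats(bl)
print([(st[i].tolist(),ce[i].round(1)) for i in range(1,n) if st[i,4]>20])
m=cv2.inRange(h,(60,60,30),(90,255,255)); c=max(cv2.findContours(m,0,2)[0],key=cv2.contourArea)
print("mat",cv2.minAreaRect(np.array([ray(t,p[0],3)[:2] for p in c],np.float32)))
E
```

```text
top [(np.int32(87), array([405.6, 128.3]), array([ 636.7, -129.8,   27. ])), (np.int32(91), array([402.8, 180.2]), array([ 546.2, -120.1,   27. ]))]
side []
[ 272   90  143   55 1134] [347.24162257 125.10141093]
((658.332763671875, -22.991226196289062), (241.85475158691406, 50.678382873535156), 76.2146224975586) [[604.9000244140625, -134.39999389648438], [654.0999755859375, -146.5], [711.7999877929688, 88.4000015258789], [662.5, 100.5]]
[   0  106  112   95 2003] [ 73.05391912 158.60259611]
[266 143 146  54 922] [348.78741866 177.88069414]
((567.1530151367188, -13.743888854980469), (242.69720458984375, 48.005287170410156), 77.33056640625) [[517.0999755859375, -126.9000015258789], [564.0, -137.39999389648438], [617.2000122070312, 99.4000015258789], [570.2999877929688, 109.9000015258789]]
[([287, 86, 15, 29, 167], array([293.7,  99.5])), ([310, 92, 16, 29, 175], array([317.3, 104.4])), ([332, 97, 18, 29, 199], array([339.9, 109.7])), ([357, 102, 17, 29, 179], array([364.3, 114.8])), ([391, 107, 7, 29, 113], array([393.6, 120.8]))]
mat ((576.6820678710938, 6.25982666015625), (298.8301696777344, 248.29254150390625), 75.27572631835938)
```

View pics/t1.png

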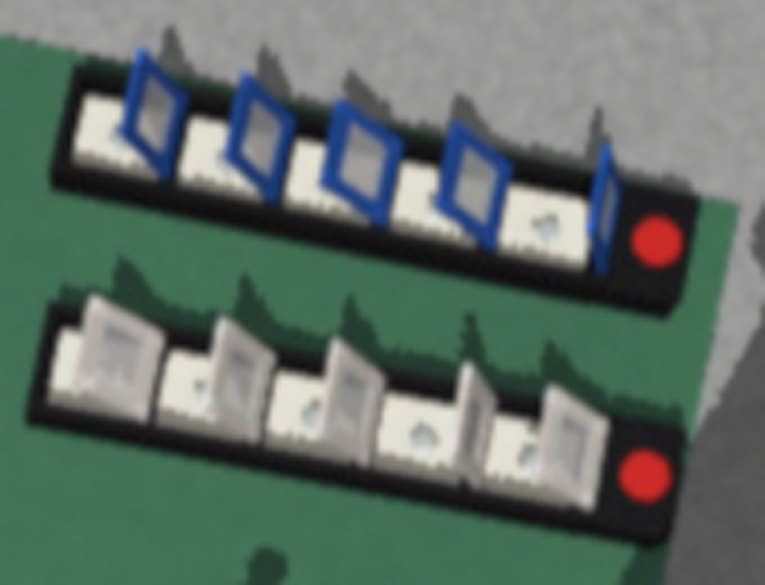

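```bash
python3 - <<'E'
from h import *
import pickle
t,s=pickle.load(open("a.pkl","rb"))
im=t["img"].astype(int)
b=(im.max(2)<45).astype(np.uint8)
n,l,st,ce=cv2.connectedComponentsWithStats(b)
i=[i for i in range(1,n) if st[i,4]>1000 and 250<ce[i][0]<400 and ce[i][1]<150][0]
D=ray(t,(405.6,128.3),27)[:2]
for z,f in((27,np.min),(3,np.max)):
    q=np.array([ray(t,(x,f(np.where(l[:,x]==i)[0])+(-.5 if z==27 else .5)),z)[:2] for x in range(282,402)],np.float32)
    v=cv2.fitLine(q,cv2.DIST_WELSCH,0,.01,.01).ravel(); v*=np.sign(v[1]); nrm=np.array([v[1],-v[0]])
    res=(q-v[2:])@nrm
    print(z,np.degrees(np.arctan2(v[1],v[0])),"dot offset",(D-v[2:])@nrm,(abs(res)<1.5).mean())
h=cv2.cvtColor(s["img"],cv2.COLOR_RGB2HSV)
m=(((h[...,0]<8)|(h[...,0]>172))&(h[...,1]>150)&(h[...,2]>90)).astype(np.uint8)
n,_,st,ce=cv2.connectedComponentsWithStats(m)
print([(st[k,4],ce[k].round(1),ray(s,ce[k],27).round(1)) for k in range(1,n) if st[k,4]>8])
# holder top, lids heights
E
```

```text
27 76.47083 dot offset 18.797292283120594 0.825
3 76.46763 dot offset 20.233427757561323 1.0
[(np.int32(29), array([297.8, 141. ]), array([ 637.5, -133.3,   27. ])), (np.int32(38), array([329.1, 158. ]), array([ 546.8, -122.8,   27. ]))]
```

```bash
python3 - <<'E'
from h import *
import pickle
t,s=pickle.load(open("a.pkl","rb"))
im=t["img"].astype(int)
b=(im.max(2)<45).astype(np.uint8)
D=ray(t,(405.6,128.3),27)[:2]; v=np.array([np.cos(np.radians(76.47)),np.sin(np.radians(76.47))]); nr=np.array([v[1],-v[0]])
# scan in tray frame on plane z=27: darkness profile across x at several y
for y in (-15,0,30,-123.5+123.5-10,60,72,110,150,200,222):
    row=[]
    for o in range(-34,34,2):
        p=proj(t,[*(D+v*y+nr*o),27]).round().astype(int); row.append(int(im[p[1],p[0]].max()))
    print(y,row)
print([proj(t,[*(D+v*y),27]).round(1).tolist() for y in(0,115.,231)])
for o in range(216,246,2):
    p=[proj(t,[*(D+v*o+nr*k),27]).round().astype(int) for k in(-12,0,12)];print(o,[int(im[a[1],a[0]].max()) for a in p],end=' ')
E
```

```text
-15 [112, 111, 111, 111, 110, 110, 107, 102, 100, 108, 106, 103, 101, 99, 106, 102, 101, 97, 107, 105, 103, 101, 101, 109, 105, 103, 102, 110, 136, 153, 158, 158, 156, 156]
0 [110, 104, 81, 40, 19, 19, 26, 28, 27, 29, 27, 31, 85, 154, 193, 202, 202, 203, 203, 202, 198, 178, 115, 58, 28, 27, 30, 47, 69, 82, 94, 126, 144, 152]
30 [107, 89, 57, 26, 17, 20, 23, 27, 47, 137, 188, 220, 225, 225, 226, 226, 226, 225, 226, 214, 208, 177, 116, 44, 27, 21, 20, 23, 57, 71, 83, 83, 85, 89]
-10.0 [112, 109, 96, 70, 75, 50, 31, 26, 29, 28, 28, 27, 28, 29, 31, 48, 72, 98, 46, 40, 34, 29, 28, 27, 27, 28, 28, 32, 118, 143, 151, 153, 152, 150]
60 [111, 106, 43, 18, 17, 21, 22, 29, 46, 82, 112, 122, 133, 127, 121, 130, 130, 131, 129, 125, 137, 131, 122, 119, 124, 97, 83, 57, 50, 73, 95, 126, 148, 154]
72 [108, 97, 63, 30, 19, 17, 21, 44, 83, 116, 138, 120, 122, 125, 128, 139, 147, 154, 158, 157, 157, 152, 140, 131, 129, 131, 132, 130, 128, 109, 95, 87, 90, 128]
110 [111, 84, 47, 22, 20, 20, 24, 29, 52, 87, 109, 127, 129, 133, 147, 155, 157, 158, 158, 156, 157, 157, 140, 138, 137, 134, 132, 119, 99, 79, 77, 83, 101, 109]
150 [114, 109, 49, 23, 18, 19, 23, 29, 51, 85, 102, 111, 113, 115, 133, 142, 144, 142, 143, 143, 144, 143, 139, 138, 127, 119, 112, 105, 88, 73, 74, 82, 88, 96]
200 [114, 91, 58, 28, 17, 20, 23, 29, 60, 100, 127, 157, 166, 138, 115, 106, 119, 135, 145, 146, 152, 139, 123, 110, 105, 104, 107, 110, 108, 106, 106, 109, 100, 107]
222 [114, 108, 79, 41, 17, 20, 25, 34, 57, 81, 132, 171, 198, 203, 222, 216, 202, 187, 217, 211, 202, 175, 134, 63, 20, 21, 23, 27, 38, 51, 116, 147, 159, 161]
[[405.6, 128.3], [339.4, 114.3], [273.3, 100.3]]
216 [155, 226, 90] 218 [190, 225, 41] 220 [189, 225, 57] 222 [171, 187, 63] 224 [108, 101, 55] 226 [35, 30, 18] 228 [29, 27, 23] 230 [57, 46, 62] 232 [96, 83, 100] 234 [112, 106, 110] 236 [113, 111, 111] 238 [113, 111, 110] 240 [113, 111, 111] 242 [114, 111, 111] 244 [112, 112, 110]
```

Choice confirmed in the crop: the upper row has blue frames, and its red dot is at crop pixel (657,241). The tray axis runs at 76.5° from x, with the dot at about (637,-131). Dot to far end measures 231 mm, as specified. First I'll close the fingers and turn tool x along the row.

Call:
drive_tool:
  deltas:
    - [[0,0,0],[0,0,-4.3]]
    - [[0,0,0],[0,0,-4.3]]
    - [[0,0,0],[0,0,-4.3]]
    - [[0,0,0],[0,0,-4.3]]
    - [[0,0,0],[0,0,-4.3]]
    - [[0,0,0],[0,0,-4.3]]
    - [[0,0,0],[0,0,-4.3]]
    - [[0,0,0],[0,0,-4.3]]
    - [[0,0,0],[0,0,-4.3]]
    - [[0,0,0],[0,0,-4.3]]
    - [[0,0,0],[0,0,-4.3]]
    - [[0,0,0],[0,0,-4.3]]
  claw: 0

```text
clock: 1.3
position: [263.7, -566.2, 195.9]
ee_rot: [-0.621, 0.784, 0.001, 0.0]
contact_force: [-0.5, 0.1, 0.3]
gripper_width: -0.4
grasp_force: 0.0
```

```bash
cat > go.py <<'E'
from h import *
import sys
s=arm.read_state();r=R.from_quat(s["ee_rot"]);D=np.array([637,-131.]);a=np.radians(76.47);v=np.array([np.cos(a),np.sin(a)])
y,z=map(float,sys.argv[1:3]);p=np.array([*(D+v*(y+123.5)),z])
d=np.array(s["position"])
print("t",s["clock"],"pos",d.round(1),"tray y",round((d[:2]-D)@v-123.5,1),"lat",round((d[:2]-D)@[v[1],-v[0]],1),"F",np.round(s["contact_force"],1),"w",round(s["gripper_width"],1))
print("tool shift cm",(r.inv().apply(p-d)/10).round(2))
W=R.from_matrix(np.array([[-v[0],-v[1],0],[-v[1],v[0],0],[0,0,-1]]).T.T)
print("turn deg",np.degrees((r.inv()*W).as_rotvec()).round(2))
E
python3 go.py -118 195
```

```text
t 1.3 pos [ 263.7 -566.2  195.9] tray y -633.9 lat -261.1 F [-0.5  0.1  0.3] w -0.4
tool shift cm [-51.47 -26.36   0.12]
turn deg [0.05 0.06 0.27]
```

Call:
drive_tool:
  deltas:
    - [[-2,-1,0],[0,0,0]]
    - [[-2.2,-1.1,0],[0,0,0]]
    - [[-2.2,-1.1,0],[0,0,0]]
    - [[-2.2,-1.1,0],[0,0,0]]
    - [[-2.2,-1.1,0],[0,0,0]]
    - [[-2.2,-1.1,0],[0,0,0]]
    - [[-2.2,-1.1,0],[0,0,0]]
    - [[-2.2,-1.1,0],[0,0,0]]
    - [[-2.2,-1.1,0],[0,0,0]]
    - [[-2.2,-1.1,0],[0,0,0]]
    - [[-2.2,-1.1,0],[0,0,0]]
    - [[-2,-1,0],[0,0,0]]

```text
clock: 2.5
position: [451.0, -342.7, 196.1]
ee_rot: [-0.62, 0.785, 0.0, -0.0]
contact_force: [0.2, 0.4, 1.3]
gripper_width: -0.0
grasp_force: 0.0
```

Call:
drive_tool:
  deltas:
    - [[-2.2,-1.1,0],[0,0,0]]
    - [[-2.2,-1.1,0],[0,0,0]]
    - [[-2.2,-1.1,0],[0,0,0]]
    - [[-2.2,-1.1,0],[0,0,0]]
    - [[-2.2,-1.1,0],[0,0,0]]
    - [[-2.2,-1.1,0],[0,0,0]]
    - [[-2.2,-1.1,0],[0,0,0]]
    - [[-2.2,-1.1,0],[0,0,0]]
    - [[-2.2,-1.1,0],[0,0,0]]
    - [[-2.2,-1.1,0],[0,0,0]]
    - [[-2,-1.1,0],[0,0,0]]
    - [[0,0,0],[0,0,0]]

```text
clock: 3.7
position: [625.6, -136.5, 195.6]
ee_rot: [-0.621, 0.784, 0.0, -0.0]
contact_force: [-0.6, -1.0, -0.1]
gripper_width: 0.1
grasp_force: 0.0
```

```bash
python3 go.py -118 46
```

```text
t 3.7 pos [ 625.6 -136.5  195.6] tray y -131.5 lat -9.8 F [-0.6 -1.  -0.1] w 0.1
tool shift cm [-1.34 -1.   14.96]
turn deg [0.04 0.   0.24]
```

Call:
drive_tool:
  deltas:
    - [[-0.3,-0.3,1.5],[0,0,0]]
    - [[-0.3,-0.3,2.5],[0,0,0]]
    - [[-0.3,-0.2,2.5],[0,0,0]]
    - [[-0.2,-0.2,2.5],[0,0,0]]
    - [[-0.2,0,2],[0,0,0]]
    - [[0,0,1],[0,0,0]]
    - [[0,0,0],[0,0,0]]
    - [[0,0,0],[0,0,0]]

```text
clock: 4.5
position: [637.1, -128.7, 77.1]
ee_rot: [-0.619, 0.785, -0.0, 0.0]
contact_force: [0.0, -0.3, 0.8]
gripper_width: 0.4
grasp_force: 0.0
```

```bash
python3 go.py -116 44;python3 - <<'E'
from h import *
t=get_image("top");s=get_image("side");save(t,"t2",(260,75,460,205),3.8);save(s,"s2",(180,100,360,230),4.4)
E
```

```text
t 4.5 pos [ 637.1 -128.7   77.1] tray y -121.2 lat -0.4 F [ 0.  -0.3  0.8] w 0.4
tool shift cm [-0.52 -0.04  3.31]
turn deg [-0.05 -0.01  0.09]
```

View pics/s2.png

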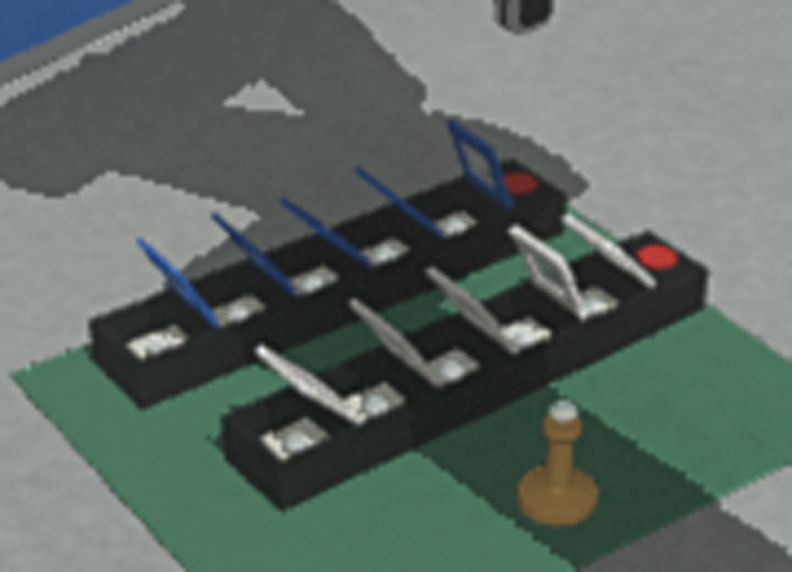

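The fingertip shows at crop (523,15), which is full-frame (299,103), above the blue tray's dot. I'll check that against the projected TCP.

```bash
python3 - <<'E'
from h import *
import pickle
t,s=pickle.load(open("a.pkl","rb"))
p=[637.1,-128.7,77.1];print(proj(s,p),proj(t,p),proj(s,[637,-131,27]))
E
```

```text
[297.60005211 121.49718089] [413.22098629 117.52340772] [297.36410681 141.49447134]
```

View pics/t2.png

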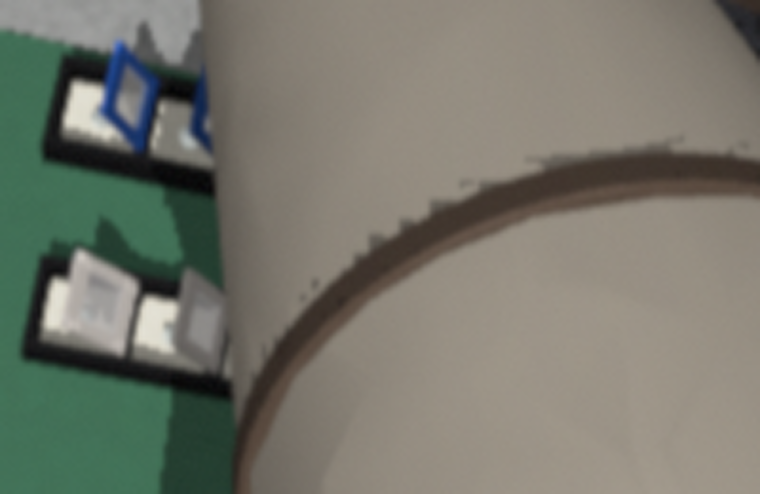

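The tip appears about 15 px higher than the state predicts. I'll look again before going lower.

```bash
python3 go.py -116 44;python3 - <<'E'
from h import *
s=get_image("side");save(s,"s3",(230,40,360,170),4.6)
E
```

```text
t 4.6 pos [ 637.7 -128.5   78. ] tray y -120.9 lat 0.1 F [ 0.2  0.1 -1.3] w 0.2
tool shift cm [-0.49  0.02  3.4 ]
turn deg [-0.15  0.02  0.09]
```

View pics/s3.png

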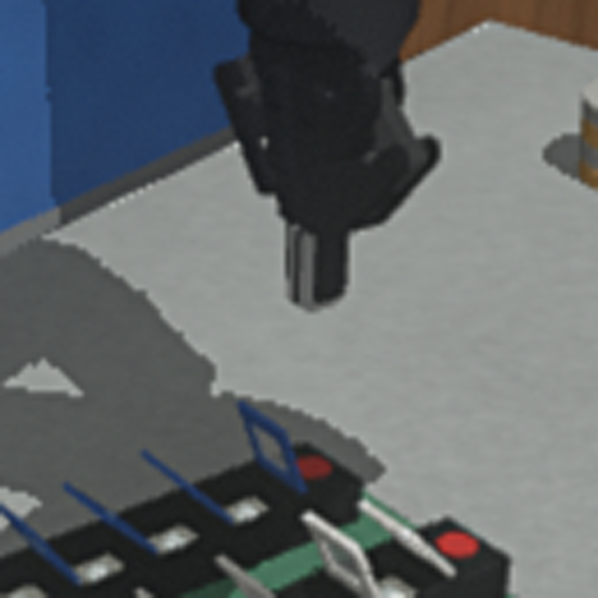

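Call:
drive_tool:
  deltas:
    - [[0,0,1],[0,0,0]]
    - [[0,0,1],[0,0,0]]
    - [[0,0,0.8],[0,0,0]]
    - [[0,0,0],[0,0,0]]
    - [[0,0,0],[0,0,0]]

```text
clock: 5.15
position: [636.7, -128.3, 48.1]
ee_rot: [-0.62, 0.785, 0.0, -0.0]
contact_force: [-0.0, 1.2, 0.1]
gripper_width: 0.2
grasp_force: 0.0
```

```bash
python3 go.py -116 44;python3 - <<'E'
from h import *
s=get_image("side");save(s,"s4",(230,60,360,190),4.6)
print(proj(s,[637.5,-128.5,48]),proj(s,[643.7,-103,66]))
t=get_image("top")
print(proj(t,[263,-566,195]),proj(s,[263,-566,195]))
E
```

```text
t 5.15 pos [ 636.7 -128.3   48.1] tray y -120.9 lat -0.9 F [-0.   1.2  0.1] w 0.2
tool shift cm [-0.49 -0.09  0.41]
turn deg [ 0.05 -0.03  0.11]
[296.85706237 133.48650552] [287.42895022 129.7178656 ]
[816.03811888 369.05650265] [565.89931742  52.10858654]
```

View pics/s4.png

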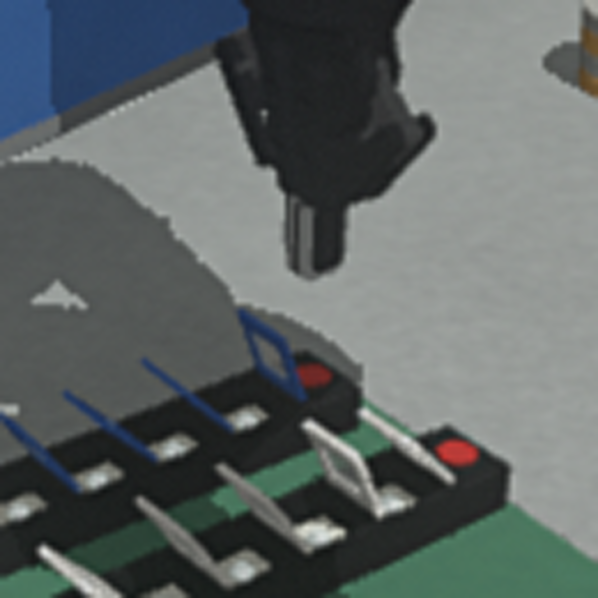

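The tip is now at crop (315,275), full-frame (298.5,120), but the predicted row is 133. The camera therefore disagrees with the state by about 35 mm along the ray. Next I'll compute which offset fits, and see whether the top picture shows any of the gripper.

```bash
python3 - <<'E'
from h import *
t=get_image("top");s=get_image("side");save(t,"t5",None,1.3)
print(s["fx"],s["fy"],s["eye"],s["orientation"])
for nm,o in(("z",(0,0,36)),("xy",(39,-53,0)),("0",(0,0,0))):
    print(nm,[proj(s,np.array([637.3,-128.5,z])+o).round(1).tolist() for z in(77.6,48)])
def tip(s):
    im=s["img"].astype(int)
    col=im[60:160,292:306].max(2); return [(r+60,col[r].tolist()) for r in range(54,66)]
for r in tip(s):print(r)
E
```

```text
443.8427450372246 443.8427450372246 [135.69558532 546.09505364 539.51502963] [-0.31162898  0.85096619 -0.39875572  0.14049131]
z [[298.2, 105.7], [297.6, 118.6]]
xy [[298.3, 106.8], [297.7, 118.7]]
0 [[297.5, 121.3], [296.9, 133.5]]
(114, [93, 68, 55, 91, 98, 80, 42, 38, 40, 43, 40, 36, 78, 157])
(115, [93, 59, 61, 92, 97, 69, 41, 40, 41, 41, 36, 41, 93, 158])
(116, [92, 55, 62, 92, 97, 65, 38, 39, 39, 38, 37, 64, 133, 159])
(117, [107, 57, 59, 90, 96, 67, 36, 35, 37, 45, 64, 100, 154, 157])
(118, [153, 87, 68, 90, 95, 89, 53, 51, 71, 92, 107, 141, 158, 155])
(119, [163, 155, 133, 107, 95, 97, 94, 103, 127, 135, 154, 159, 160, 157])
(120, [159, 161, 159, 153, 130, 128, 135, 158, 161, 159, 160, 160, 159, 155])
(121, [159, 159, 158, 159, 156, 156, 157, 162, 159, 158, 158, 158, 157, 153])
(122, [158, 157, 157, 158, 159, 158, 158, 159, 158, 158, 159, 157, 157, 157])
(123, [157, 155, 155, 156, 157, 157, 158, 159, 159, 157, 157, 158, 158, 159])
(124, [156, 156, 155, 154, 153, 153, 153, 156, 157, 157, 157, 157, 157, 159])
(125, [157, 157, 157, 157, 156, 156, 157, 157, 156, 155, 157, 159, 160, 160])
```

View pics/t5.png

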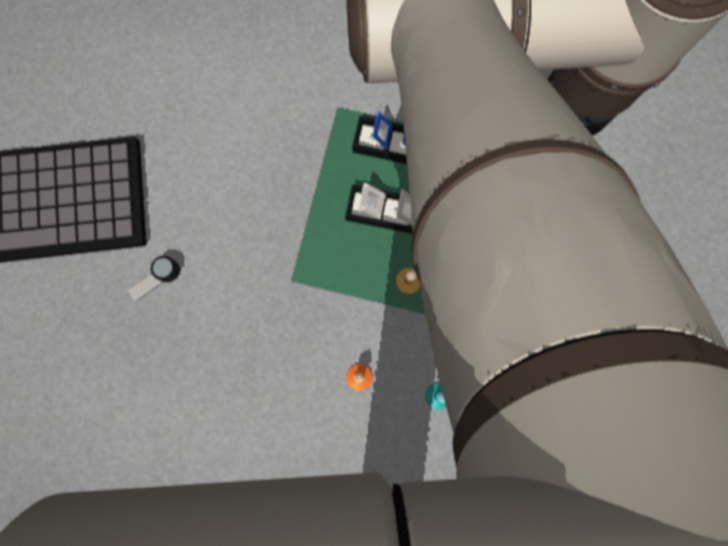

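```bash
python3 - <<'E'
from h import *
import pickle
t,s=pickle.load(open("a.pkl","rb"))
for nm,o in(("0",(0,0,0)),("z",(0,0,36)),("xy",(39,-53,0))):
    print(nm,[(h,(proj(t,np.array([637,-128.5,48+h])+o)*1.3).round().tolist()) for h in(73,120,150,165)], [(h,proj(s,np.array([637,-128.5,48+h])+o).round().tolist()) for h in(73,120,150,165)])
E
```

```text
0 [(73, [548.0, 139.0]), (120, [561.0, 123.0]), (150, [570.0, 111.0]), (165, [575.0, 105.0])] [(73, [298.0, 102.0]), (120, [299.0, 81.0]), (150, [300.0, 66.0]), (165, [300.0, 58.0])]
z [(73, [558.0, 127.0]), (120, [572.0, 109.0]), (150, [582.0, 96.0]), (165, [588.0, 89.0])] [(73, [299.0, 86.0]), (120, [300.0, 63.0]), (150, [301.0, 48.0]), (165, [301.0, 40.0])]
xy [(73, [591.0, 107.0]), (120, [607.0, 88.0]), (150, [618.0, 75.0]), (165, [624.0, 68.0])] [(73, [299.0, 89.0]), (120, [300.0, 68.0]), (150, [301.0, 53.0]), (165, [301.0, 46.0])]
```

The top picture puts the wrist axis over the tab, so the sideways position is right and only the height is in doubt. Lid 1 is a harmless test: at a stated z of 44 to 32, the sweep either folds the lid or passes over it.

Call:
drive_tool:
  deltas:
    - [[-0.5,-0.05,0.4],[0,0,0]]
    - [[-0.4,0,0.13],[0,0,0]]
    - [[-0.4,0,0.13],[0,0,0]]
    - [[-0.4,0,0.13],[0,0,0]]
    - [[-0.4,0,0.13],[0,0,0]]
    - [[-0.4,0,0.13],[0,0,0]]
    - [[-0.4,0,0.13],[0,0,0]]
    - [[-0.4,0,0.13],[0,0,0]]
    - [[-0.4,0,0.13],[0,0,0]]
    - [[-0.4,0,0.13],[0,0,0]]
    - [[-0.4,0,0],[0,0,0]]
    - [[0,0,0],[0,0,0]]

```text
clock: 6.55
position: [648.0, -84.0, 32.9]
ee_rot: [-0.62, 0.785, -0.0, 0.0]
contact_force: [-0.6, -0.4, -0.4]
gripper_width: -0.2
grasp_force: 0.0
```

```bash
python3 go.py -76 32;python3 - <<'E'
from h import *
s=get_image("side");save(s,"s6",(220,60,350,190),4.6)
E
```

```text
t 6.55 pos [648.  -84.   32.9] tray y -75.3 lat -0.3 F [-0.6 -0.4 -0.4] w -0.2
tool shift cm [ 0.07 -0.03  0.09]
turn deg [-0.01  0.    0.14]
```

View pics/s6.png

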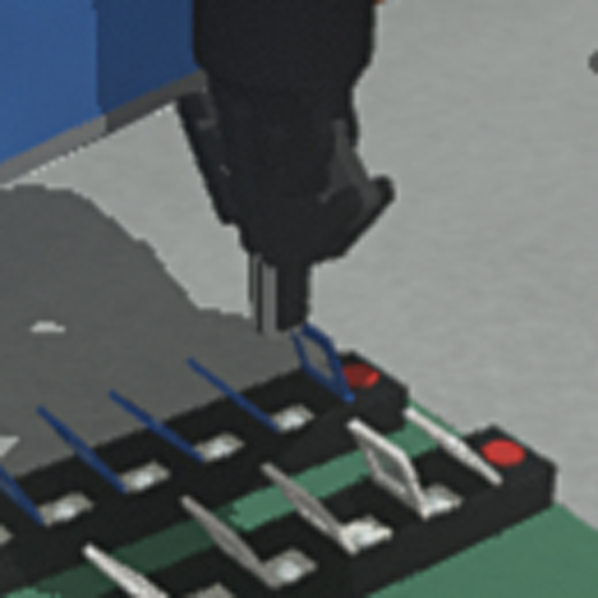

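Lid 1 is still open, with the fingertip at crop (285,332) just above and past its edge. So the real tip is about 40 mm higher than stated. I'll go back over the tab, lower part way, and find the true height from the picture plus a gentle touch on the tab.

Call:
drive_tool:
  deltas:
    - [[0.3,0,-1.5],[0,0,0]]
    - [[1.5,0,0],[0,0,0]]
    - [[1.5,0,0],[0,0,0]]
    - [[1.5,0,0],[0,0,0]]
    - [[0.3,0,1],[0,0,0]]
    - [[0,0,1.5],[0,0,0]]
    - [[0,0,1.2],[0,0,0]]
    - [[0,0,0.6],[0,0,0]]
    - [[0,0,0],[0,0,0]]
    - [[0,0,0],[0,0,0]]

```text
clock: 7.6
position: [636.3, -134.0, 4.9]
ee_rot: [-0.62, 0.785, -0.0, -0.0]
contact_force: [-0.6, -1.0, 0.8]
gripper_width: 0.0
grasp_force: 0.0
```

```bash
python3 go.py -126 0;python3 - <<'E'
from h import *
s=get_image("side");st=arm.read_state();p=np.array(st["position"])
cv2.imwrite("pics/s7.png",cv2.resize(s["img"][100:170,250:350,::-1],None,fx=6,fy=6,interpolation=cv2.INTER_CUBIC))
g=s["img"].astype(int).max(2)
for r in range(116,150,1):print(r,g[r,284:314].tolist())
for dz in(0,36,41):print(dz,proj(s,p+[0,0,dz]).round(1),proj(s,p+[-7,10,dz]).round(1))
E
```

```text
t 7.6 pos [ 636.3 -134.     4.9] tray y -126.6 lat -0.0 F [-0.6 -1.   0.8] w 0.0
tool shift cm [-0.06 -0.    0.49]
turn deg [-0.01 -0.01  0.13]
116 [155, 156, 156, 159, 160, 163, 161, 104, 38, 35, 39, 40, 38, 39, 37, 38, 40, 39, 38, 39, 38, 40, 39, 40, 39, 42, 40, 40, 39, 37]
117 [152, 153, 156, 158, 159, 161, 159, 109, 40, 34, 37, 40, 40, 39, 37, 39, 39, 41, 39, 40, 39, 41, 39, 38, 40, 40, 38, 37, 37, 36]
118 [152, 154, 155, 155, 157, 160, 163, 155, 61, 29, 33, 39, 38, 37, 38, 39, 38, 41, 39, 38, 38, 40, 39, 40, 40, 38, 40, 37, 36, 36]
119 [156, 157, 156, 156, 157, 160, 164, 162, 105, 40, 35, 38, 38, 37, 39, 40, 40, 39, 40, 39, 39, 39, 40, 41, 39, 37, 36, 39, 35, 33]
120 [157, 159, 159, 160, 160, 160, 161, 164, 156, 74, 64, 77, 51, 37, 39, 39, 40, 40, 39, 39, 39, 39, 40, 37, 33, 34, 42, 40, 43, 75]
121 [157, 157, 159, 158, 158, 158, 159, 163, 160, 80, 86, 78, 51, 39, 35, 37, 39, 39, 40, 42, 40, 38, 34, 30, 42, 69, 101, 102, 112, 156]
122 [160, 156, 157, 157, 155, 157, 158, 161, 158, 88, 83, 56, 61, 63, 44, 36, 37, 40, 39, 39, 38, 36, 40, 70, 113, 158, 161, 158, 157, 162]
123 [158, 1
[... 3058 characters left out ...]
 143, 95, 44, 42, 42, 42, 44, 43, 43, 44, 46, 41, 36, 79, 160, 161, 158, 156, 155]
146 [30, 29, 30, 32, 32, 32, 32, 33, 31, 39, 75, 132, 125, 54, 41, 42, 43, 44, 47, 45, 43, 41, 38, 38, 74, 141, 159, 159, 158, 155]
147 [34, 37, 27, 28, 31, 32, 32, 32, 32, 32, 41, 71, 68, 41, 42, 45, 44, 43, 41, 42, 40, 41, 38, 35, 69, 124, 139, 158, 161, 159]
148 [79, 93, 50, 28, 29, 29, 31, 31, 33, 36, 36, 42, 41, 39, 43, 40, 41, 40, 39, 41, 39, 39, 36, 43, 93, 153, 127, 136, 151, 158]
149 [127, 125, 116, 64, 36, 29, 32, 37, 40, 41, 41, 38, 36, 35, 37, 37, 40, 39, 41, 40, 40, 38, 38, 77, 163, 206, 169, 124, 124, 142]
0 [298.  149.4] [297.7 152.4]
36 [298.7 135.3] [298.4 138.2]
41 [298.8 133.3] [298.5 136.2]
```

View pics/s7.png

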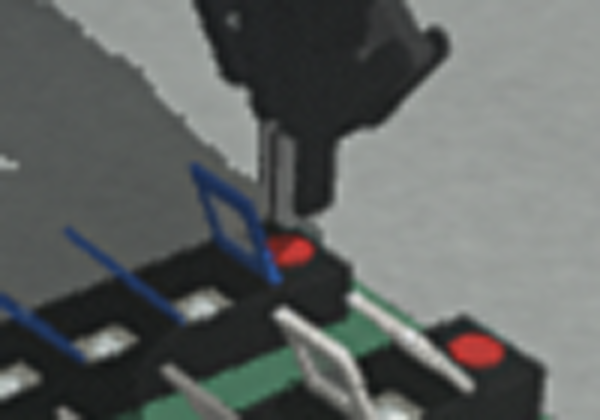

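The tip is at crop (305,215), just above the tab. It matches a height offset of about +41 mm, and the dot is only partly hidden. I'm out of views, so I'll lower in small steps and watch the force.

Call:
drive_tool:
  deltas:
    - [[0,0,0.2],[0,0,0]]
    - [[0,0,0.2],[0,0,0]]
    - [[0,0,0.1],[0,0,0]]
    - [[0,0,0],[0,0,0]]

```text
clock: 8.05
position: [635.8, -134.1, -0.2]
ee_rot: [-0.62, 0.785, 0.0, -0.0]
contact_force: [0.1, 0.0, 0.4]
gripper_width: 0.1
grasp_force: 0.0
```

Call:
drive_tool:
  deltas:
    - [[0,0,0.1],[0,0,0]]
    - [[0,0,0.1],[0,0,0]]
    - [[0,0,0],[0,0,0]]

```text
clock: 8.35
position: [635.8, -134.2, -2.3]
ee_rot: [-0.62, 0.785, 0.0, -0.0]
contact_force: [0.4, -0.5, -0.2]
gripper_width: 0.1
grasp_force: 0.0
```

Call:
drive_tool:
  deltas:
    - [[0,0,0.1],[0,0,0]]
    - [[0,0,0.1],[0,0,0]]
    - [[0,0,0],[0,0,0]]

```text
clock: 8.65
position: [635.8, -134.2, -4.3]
ee_rot: [-0.62, 0.785, 0.0, -0.0]
contact_force: [0.4, 0.3, 0.3]
gripper_width: -0.0
grasp_force: 0.0
```

The stated z is now below the table with no contact, so the reported height is off, as the picture showed. Continuing down in small steps.

Call:
drive_tool:
  deltas:
    - [[0,0,0.2],[0,0,0]]
    - [[0,0,0.15],[0,0,0]]
    - [[0,0,0],[0,0,0]]

```text
clock: 8.95
position: [636.0, -134.1, -7.5]
ee_rot: [-0.62, 0.785, -0.0, 0.0]
contact_force: [-0.7, -0.4, 0.5]
gripper_width: 0.2
grasp_force: 0.4
```

Call:
drive_tool:
  deltas:
    - [[0,0,0.1],[0,0,0]]
    - [[0,0,0.05],[0,0,0]]
    - [[0,0,0],[0,0,0]]

```text
clock: 9.25
position: [636.1, -134.1, -7.6]
ee_rot: [-0.62, 0.785, -0.0, 0.0]
contact_force: [-1.9, 0.8, 8.2]
gripper_width: -0.4
grasp_force: 3.8
```

```bash
python3 - <<'E'
from h import *
s=get_image("side");p=np.array(arm.read_state()["position"]);print(p.round(1))
g=s["img"].astype(int)
for r in range(132,148):print(r,g[r,288:310].max(1).tolist(),g[r,296:304,0].tolist())
for dz in(36,38,41,44):print(dz,proj(s,p+[-7,10,dz]).round(1))
E
```

```text
[ 636.1 -134.1   -7.6]
132 [88, 96, 93, 89, 87, 65, 85, 49, 91, 98, 96, 43, 36, 38, 40, 39, 36, 82, 166, 161, 158, 158] [91, 97, 94, 41, 32, 35, 37, 38]
133 [75, 83, 93, 96, 85, 68, 87, 48, 91, 97, 97, 43, 35, 41, 39, 37, 35, 81, 166, 161, 159, 159] [90, 96, 95, 40, 33, 39, 37, 35]
134 [82, 74, 77, 88, 86, 66, 87, 49, 91, 97, 96, 44, 37, 41, 40, 41, 36, 82, 165, 164, 162, 160] [90, 95, 94, 41, 35, 38, 37, 39]
135 [94, 85, 78, 83, 88, 70, 87, 49, 91, 96, 84, 41, 37, 40, 40, 39, 40, 92, 164, 162, 161, 160] [89, 94, 81, 38, 36, 38, 37, 36]
136 [96, 94, 82, 77, 91, 88, 88, 55, 91, 96, 81, 39, 36, 41, 40, 36, 40, 94, 164, 162, 158, 158] [90, 94, 78, 37, 33, 38, 38, 34]
137 [96, 96, 90, 75, 85, 90, 88, 56, 91, 100, 81, 38, 36, 38, 42, 36, 41, 94, 164, 160, 157, 159] [90, 98, 78, 36, 34, 35, 39, 34]
138 [94, 90, 87, 75, 83, 90, 75, 54, 100, 132, 86, 39, 37, 39, 42, 37, 55, 115, 159, 159, 157, 157] [99, 131, 84, 37, 34, 37, 38, 34]
139 [94, 85, 80, 73, 77, 94, 92, 54, 101, 137, 84, 37, 40, 43, 40, 56, 106, 158, 161, 158, 159, 159] [100, 135, 81, 33, 34, 39, 38, 54]
140 [89, 94, 89, 80, 79, 1
[... 415 characters left out ...]
 80, 81, 114, 91, 134, 150, 144, 122, 131, 80, 43, 40, 40, 41, 63, 103, 138, 162] [134, 150, 144, 122, 131, 80, 41, 36]
144 [31, 32, 40, 60, 75, 77, 103, 135, 69, 77, 75, 62, 59, 42, 42, 42, 42, 40, 40, 50, 93, 161] [69, 77, 75, 62, 59, 38, 36, 39]
145 [33, 31, 31, 36, 49, 65, 95, 143, 96, 42, 41, 42, 42, 42, 42, 44, 44, 45, 40, 35, 80, 161] [41, 37, 38, 38, 38, 38, 40, 42]
146 [31, 34, 31, 32, 33, 39, 71, 123, 125, 53, 42, 42, 43, 43, 47, 47, 42, 41, 39, 38, 74, 140] [44, 40, 40, 40, 41, 40, 46, 45]
147 [30, 33, 31, 31, 32, 30, 39, 66, 68, 41, 41, 42, 48, 43, 42, 41, 41, 39, 38, 38, 69, 125] [41, 40, 41, 40, 46, 41, 40, 39]
36 [298.3 143.4]
38 [298.4 142.7]
41 [298.4 141.5]
44 [298.5 140.3]
```

Contact is at a stated z of -7.6, against the tab top at 27 mm, so true tip z = stated + 34.6. Shut-lid tops are therefore at a stated -4.6. Lifting off to the starting point for lid 1.

Call:
drive_tool:
  deltas:
    - [[0,0,-1],[0,0,0]]
    - [[0,0,-0.85],[0,0,0]]
    - [[-0.5,0,0],[0,0,0]]
    - [[-0.5,0,0],[0,0,0]]
    - [[0,0,0],[0,0,0]]

```text
clock: 9.8
position: [638.2, -123.6, 9.0]
ee_rot: [-0.62, 0.785, 0.0, -0.0]
contact_force: [-0.4, 0.7, 0.2]
gripper_width: 0.2
grasp_force: 0.0
```

```bash
python3 go.py -116 9.5
```

```text
t 9.8 pos [ 638.2 -123.6    9. ] tray y -116.0 lat -0.5 F [-0.4  0.7  0.2] w 0.2
tool shift cm [-0.   -0.05 -0.05]
turn deg [0.03 0.   0.14]
```

Call:
drive_tool:
  deltas:
    - [[-0.4,0,0.13],[0,0,0]]
    - [[-0.4,0,0.13],[0,0,0]]
    - [[-0.4,0,0.13],[0,0,0]]
    - [[-0.4,0,0.13],[0,0,0]]
    - [[-0.4,0,0.13],[0,0,0]]
    - [[-0.4,0,0.13],[0,0,0]]
    - [[-0.4,0,0.13],[0,0,0]]
    - [[-0.4,0,0.13],[0,0,0]]
    - [[-0.4,0,0.13],[0,0,0]]
    - [[-0.4,0,0],[0,0,0]]
    - [[0,0,0],[0,0,0]]

```text
clock: 10.9
position: [647.8, -85.0, -2.3]
ee_rot: [-0.62, 0.785, -0.0, 0.0]
contact_force: [-0.9, 0.1, 0.3]
gripper_width: 0.2
grasp_force: 0.0
```

```bash
cat >> h.py <<'E'
def look():
    s=get_image("side");h=cv2.cvtColor(s["img"],cv2.COLOR_RGB2HSV);im=s["img"].astype(int)
    m=((h[...,0]>100)&(h[...,0]<130)&(h[...,1]>130)&(h[...,2]>50)).astype(np.uint8);m[:125]=0;m[:,:185]=0
    n,_,st,ce=cv2.connectedComponentsWithStats(m,connectivity=8)
    print("blue",[st[i].tolist() for i in range(1,n) if st[i,4]>6])
    m=(((h[...,0]<8)|(h[...,0]>172))&(h[...,1]>150)&(h[...,2]>90)).astype(np.uint8)
    n,_,st,ce=cv2.connectedComponentsWithStats(m)
    print("red",[(int(st[k,4]),ce[k].round(1).tolist(),ray(s,ce[k],27)[:2].round(1).tolist()) for k in range(1,n) if st[k,4]>8 and ce[k][1]<170])
    return s
E
python3 go.py -76 -2.6; python3 -c "
from h import *
look()"
```

```text
t 10.9 pos [647.8 -85.   -2.3] tray y -76.2 lat -0.3 F [-0.9  0.1  0.3] w 0.2
tool shift cm [-0.02 -0.03  0.03]
turn deg [-0.01  0.    0.14]
blue [[261, 138, 35, 15, 106], [244, 145, 19, 15, 39], [229, 149, 18, 18, 39], [212, 155, 17, 19, 40]]
red [(31, [297.5, 141.3], [637.3, -132.0]), (37, [329.0, 158.0], [546.9, -122.6])]
```

Lid 1 is down and the dot hasn't moved. Lid 2 next, then a check.

Call:
drive_tool:
  deltas:
    - [[-0.2,0,-1.17],[0,0,0]]
    - [[-0.4,0,0.13],[0,0,0]]
    - [[-0.4,0,0.13],[0,0,0]]
    - [[-0.4,0,0.13],[0,0,0]]
    - [[-0.4,0,0.13],[0,0,0]]
    - [[-0.4,0,0.13],[0,0,0]]
    - [[-0.4,0,0.13],[0,0,0]]
    - [[-0.4,0,0.13],[0,0,0]]
    - [[-0.4,0,0.13],[0,0,0]]
    - [[-0.4,0,0.13],[0,0,0]]
    - [[-0.4,0,0],[0,0,0]]
    - [[0,0,0],[0,0,0]]

```text
clock: 12.15
position: [657.5, -44.1, -2.3]
ee_rot: [-0.62, 0.785, -0.0, 0.0]
contact_force: [-0.5, 0.1, 0.2]
gripper_width: -0.4
grasp_force: 0.0
```

```bash
python3 go.py -34 -2.6; python3 -c "
from h import *
look()"
```

```text
t 12.15 pos [657.5 -44.1  -2.3] tray y -34.2 lat -0.4 F [-0.5  0.1  0.2] w -0.4
tool shift cm [-0.02 -0.04  0.03]
turn deg [-0.01  0.01  0.14]
blue [[244, 141, 52, 19, 194], [229, 149, 18, 18, 39], [212, 155, 17, 19, 41]]
red [(34, [297.3, 141.1], [638.1, -132.3]), (37, [329.0, 158.0], [546.9, -122.6])]
```

Lids 1 and 2 now lie flat and the tray hasn't moved. Lids 3 to 5 follow the same way.

Call:
drive_tool:
  deltas:
    - [[-0.2,0,-1.17],[0,0,0]]
    - [[-0.4,0,0.13],[0,0,0]]
    - [[-0.4,0,0.13],[0,0,0]]
    - [[-0.4,0,0.13],[0,0,0]]
    - [[-0.4,0,0.13],[0,0,0]]
    - [[-0.4,0,0.13],[0,0,0]]
    - [[-0.4,0,0.13],[0,0,0]]
    - [[-0.4,0,0.13],[0,0,0]]
    - [[-0.4,0,0.13],[0,0,0]]
    - [[-0.4,0,0.13],[0,0,0]]
    - [[-0.4,0,0],[0,0,0]]
    - [[0,0,0],[0,0,0]]

```text
clock: 13.4
position: [667.3, -3.3, -2.4]
ee_rot: [-0.62, 0.785, -0.0, 0.0]
contact_force: [0.3, 0.1, 0.6]
gripper_width: -0.3
grasp_force: 0.0
```

Call:
drive_tool:
  deltas:
    - [[-0.2,0,-1.17],[0,0,0]]
    - [[-0.4,0,0.13],[0,0,0]]
    - [[-0.4,0,0.13],[0,0,0]]
    - [[-0.4,0,0.13],[0,0,0]]
    - [[-0.4,0,0.13],[0,0,0]]
    - [[-0.4,0,0.13],[0,0,0]]
    - [[-0.4,0,0.13],[0,0,0]]
    - [[-0.4,0,0.13],[0,0,0]]
    - [[-0.4,0,0.13],[0,0,0]]
    - [[-0.4,0,0.13],[0,0,0]]
    - [[-0.4,0,0],[0,0,0]]
    - [[0,0,0],[0,0,0]]

```text
clock: 14.6
position: [677.0, 37.6, -2.3]
ee_rot: [-0.62, 0.785, -0.0, 0.0]
contact_force: [-0.3, -0.1, 0.0]
gripper_width: -0.4
grasp_force: 0.0
```

```bash
python3 go.py 50 -2.6; python3 -c "
from h import *
look()"
```

```text
t 14.6 pos [677.   37.6  -2.3] tray y 49.8 lat -0.5 F [-0.3 -0.1  0. ] w -0.4
tool shift cm [-0.02 -0.05  0.03]
turn deg [-0.01  0.01  0.13]
blue [[273, 140, 23, 12, 85], [212, 147, 68, 27, 277]]
red [(33, [297.4, 141.2], [637.8, -132.2]), (37, [329.0, 158.0], [546.9, -122.6])]
```

Call:
drive_tool:
  deltas:
    - [[-0.2,0,-1.17],[0,0,0]]
    - [[-0.4,0,0.13],[0,0,0]]
    - [[-0.4,0,0.13],[0,0,0]]
    - [[-0.4,0,0.13],[0,0,0]]
    - [[-0.4,0,0.13],[0,0,0]]
    - [[-0.4,0,0.13],[0,0,0]]
    - [[-0.4,0,0.13],[0,0,0]]
    - [[-0.4,0,0.13],[0,0,0]]
    - [[-0.4,0,0.13],[0,0,0]]
    - [[-0.4,0,0.13],[0,0,0]]
    - [[-0.4,0,0],[0,0,0]]
    - [[0,0,0],[0,0,0]]

```text
clock: 15.85
position: [686.8, 78.5, -2.3]
ee_rot: [-0.62, 0.785, -0.0, 0.0]
contact_force: [-0.9, 0.2, -0.6]
gripper_width: -0.4
grasp_force: 0.0
```

Call:
drive_tool:
  deltas:
    - [[0,0,-1],[0,0,0]]
    - [[0,0,-2],[0,0,0]]
    - [[0,0,-3],[0,0,0]]
    - [[-2,0,-3],[0,0,0]]
    - [[-3,0,-3],[0,0,0]]
    - [[-3,0,-2],[0,0,0]]
    - [[-3,0,-1],[0,0,0]]
    - [[-3,0,0],[0,0,0]]
    - [[0,0,0],[0,0,0]]
    - [[0,0,0],[0,0,0]]

```text
clock: 16.85
position: [718.8, 214.4, 147.9]
ee_rot: [-0.62, 0.785, 0.0, -0.0]
contact_force: [-0.6, 0.3, -0.5]
gripper_width: -0.3
grasp_force: 0.0
```

```bash
python3 - <<'E'
from h import *
import pickle
s=look()
t0,s0=pickle.load(open("a.pkl","rb"))
t=get_image("top")
d=np.degrees
a=np.radians(76.47);v=np.array([np.cos(a),np.sin(a)]);nr=np.array([v[1],-v[0]]);D=np.array([637,-131.])
h=cv2.cvtColor(s["img"],cv2.COLOR_RGB2HSV)
m=((h[...,0]>100)&(h[...,0]<130)&(h[...,1]>130)&(h[...,2]>50));m[:125]=0;m[:,:185]=0
q=np.array([ray(s,p[::-1],30)[:2] for p in np.argwhere(m)])-D
y=q@v-123.5;x=q@nr
for hy in(-105,-63,-21,21,63):
    k=(y>hy-2)&(y<hy+40);print(hy,k.sum(),x[k].min().round(1) if k.any() else'',x[k].max().round(1) if k.any() else '')
print("outside lids:",(abs(x)>21).sum())
for nm,A,B in(("side",s0,s),("top",t0,t)):
    df=np.abs(A["img"].astype(int)-B["img"]).max(2)
    for lab,c in(("holder",[314,213] if nm=="top" else [306,205]),("loupe",[126,206] if nm=="top" else [163,312])):
        print(nm,lab,(df[c[1]-20:c[1]+20,c[0]-20:c[0]+20]>50).sum())
E
python3 go.py 100 50
```

```text
blue [[257, 140, 39, 18, 182], [240, 153, 23, 12, 69], [222, 159, 24, 13, 83], [204, 166, 24, 13, 93]]
red [(32, [297.4, 141.2], [637.6, -132.0]), (37, [329.0, 158.0], [546.9, -122.6])]
-105 95 -20.2 17.6
-63 87 -20.3 17.1
-21 69 -18.0 17.7
21 83 -18.6 17.7
63 93 -18.1 17.9
outside lids: 0
side holder 2
side loupe 0
top holder 0
top loupe 346
t 16.95 pos [718.9 213.  147.9] tray y 230.2 lat -0.9 F [ 0.6 -1.7 -0.1] w 0.3
tool shift cm [13.01 -0.08  9.8 ]
turn deg [ 0.01 -0.02  0.06]
```

```bash
python3 -c "
from bench import arm
print(arm.job_done())"
```

```text
the job is handed in; nothing more can be done
None
```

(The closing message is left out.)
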